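Load the grill rack with the skewers from the drip trays

ROBOT

A 6-joint arm with a two-finger parallel gripper is mounted at the origin on the work surface. World frame = base frame: x ahead of the robot, y to its left, z up, the work surface at z = 0. Lengths are in m, angles in rad, forces in N, time in s.
With the tool pointing down it reaches from about 0.275 to 1 m from the base axis. Payload 8.4 kg.
Tool frame: the origin (TCP) lies on the centre line of the jaws, within the pads' length; the fingertips stand bot.finger_overhang ahead of it and the grasp point (between the pads) lies 8 mm behind it (bot.finger_overhang is the distance from the TCP to the fingertips, in m); z points along the fingers, y is the direction in which the jaws open and shut (so a half turn about z gives the same grasp; the last joint's range is limited). The gripper opens to 85 mm and grips with 20 to 120 N. Pads are 22 mm wide; open, the fingers measure 114 mm over their backs; the gripper's body (76 mm by 85 mm) begins 54 mm behind the grasp point. The pads swing forward as they close: fully open they stand 13 mm farther back than shut.
Start: joints at [-1.163, 0.353, 1.633, -0, 1.155, -0.002], TCP at [0.249, -0.573, 0.242] pointing down, gripper open.
Joint ranges: [-2.63, 2.63], [-0.92, 2.1], [0.06, 2.66], [-1.3, 4.44], [0, 2.69], [-3.02, 3.02]. Speed limits (rad/s): [2.22, 2.22, 2.79, 3.14, 3.14, 3.14].

INTERFACE

Orientations are given as a unit quaternion [x, y, z, w].
In Python, from plant import sensors, vision, job, bot gives the robot as it stands.
- The arm moves only by the tool move_arm, never from a script. Its argument "commands" is a list of rows, each a list of 5 numbers: the shift along the tool's x, y, z in cm, then the turn about the tool's z in rad, then the finger opening in cm, from 0 to 8.54. A call has 1 to 8 rows; each row shifts and turns the commanded pose from where the row before left it, along the tool's axes as they then stand; what a row does not reach is not made up. A row lasts 1/8 s, in which the tool goes at most 62.5 mm and 10.7 degrees, less where a joint would pass 70% of its speed; a pose out of reach is approached as far as the arm can. A call with a gripper value outside its range is refused whole. The fingers move at their own pace and stop on an object; the grip force is fixed at half the most. Time passes only in rows, so rows that do not move let the fingers close. It gives the time, the measured TCP pose, the force and the opening at its end, in the units of the state.
- sensors.read_state(): the state, without advancing time (a new reading comes with each control period).
- vision.read_camera(name): name is "scene" or "top" or "wrist"; returns a dict with "image" (384x512x3 uint8, red, green, blue), "z_map" (384x512 float32, m along the optical axis (not along the pixel's ray), 0 where there is no reading), "K" (3x3 intrinsics, pixels), "rvec" (rotation vector, rad) and "tvec" (3), from world to camera coordinates, as OpenCV has them; the wrist camera has in their place "hand_eye" (4x4, takes a point from camera to tool coordinates, whose origin is the TCP and whose axes are the flange's). Camera axes: x right, y down, z forward; pixel columns grow to the right and rows downward; lengths in m; the calibration is good to about 2 mm. A picture is of the moment at which its call begins: read the wrist's pose just before it.
- job.hand_in(): hands the job in, once; it reports no verdict.
The state is a dict: "time": time; "qpos": joint angles; "qd": joint speeds; "joint_torque": joint torques, N m; "ee_pos": TCP position; "ee_rot": TCP orientation; "ft_force": force on the tool from outside, world axes, zero at the start; "torque": the same for the moment, N m; "finger_gap": opening from 0.0 (shut) to 1.0 (fully open).
Only numpy, scipy, OpenCV 4.12 (cv2) and the standard library are available. Lean on these libraries where they do the work, as an engineer would, in place of code of your own. Each camera call takes 0.05 s, during which the arm holds its last target. There are 200 camera calls.

TASK

Four different skewers lie draining, each across its own drip tray, in a row. Move them all over to the notched grill rack, one skewer to each pair of facing notches and down in the notches at both ends with the food between the plates, in the same left-to-right order as their trays (left as seen from the robot), so that the grill cook can still tell which sauce each one had. Lay each one down rather than dropping it.

Things in the scene. Friction and masses are not known exactly. Their poses are not given: they have to be found in the camera images.
- eel_mid (a point): Eel skewer: one long flat brown fillet, 112 mm long, 34 wide, 16 thick. Origin: middle of the food, on the stick's axis, half-way up; x along the stick to its point, z up. Flat bamboo stick 5 x 3.5 mm, from 105 mm ahead of the origin to 125 mm behind (grip end, last 34 mm 8 mm wide, towards the robot). About 75 g. Lies across its tray, axis 58 mm above the table.
- meatball_mid (a point): Meatball skewer: three brown balls, 33 mm long, 31 across, 36 apart, one at the middle. Origin: middle of the food, on the stick's axis, half-way up; x along the stick to its point, z up. Flat bamboo stick 5 x 3.5 mm, from 105 mm ahead of the origin to 125 mm behind (grip end, last 34 mm 8 mm wide, towards the robot). About 70 g. Lies across its tray, axis 58 mm above the table.
- leek_mid (a point): Chicken-and-leek skewer: block 26 x 30 x 26 mm at the middle, 44 mm wide leeks 23 mm off, then chicken. Origin: middle of the food, on the stick's axis, half-way up; x along the stick to its point, z up. Flat bamboo stick 5 x 3.5 mm, from 105 mm ahead of the origin to 125 mm behind (grip end, last 34 mm 8 mm wide, towards the robot). About 70 g. Lies across its tray, axis 58 mm above the table.
- corn_mid (a point): Corn skewer: five slices of cob, discs 33 mm across, 14 thick, 11 mm gaps, one at the middle. Origin: middle of the food, on the stick's axis, half-way up; x along the stick to its point, z up. Flat bamboo stick 5 x 3.5 mm, from 105 mm ahead of the origin to 125 mm behind (grip end, last 34 mm 8 mm wide, towards the robot). About 65 g. Lies across its tray, axis 58 mm above the table.
- tray_eel: Steel drip tray on which the eel skewer lies at the start; fixed. Four alike, side by side 82 mm apart in shuffled order. 190 mm long (x), 76 wide, sides 22 high; end plates 80 mm before and behind the centre, 50 high, carry the stick; corner ears 9 mm higher. Origin: centre of its underside, 6 mm above the table; x away from the robot, y left along the row, z up.
- tray_meatball: Steel drip tray on which the meatball skewer lies at the start; fixed. Four alike, side by side 82 mm apart in shuffled order. 190 mm long (x), 76 wide, sides 22 high; end plates 80 mm before and behind the centre, 50 high, carry the stick; corner ears 9 mm higher. Origin: centre of its underside, 6 mm above the table; x away from the robot, y left along the row, z up.
- tray_leek: Steel drip tray on which the chicken-and-leek skewer lies at the start; fixed. Four alike, side by side 82 mm apart in shuffled order. 190 mm long (x), 76 wide, sides 22 high; end plates 80 mm before and behind the centre, 50 high, carry the stick; corner ears 9 mm higher. Origin: centre of its underside, 6 mm above the table; x away from the robot, y left along the row, z up.
- tray_corn: Steel drip tray on which the corn skewer lies at the start; fixed. Four alike, side by side 82 mm apart in shuffled order. 190 mm long (x), 76 wide, sides 22 high; end plates 80 mm before and behind the centre, 50 high, carry the stick; corner ears 9 mm higher. Origin: centre of its underside, 6 mm above the table; x away from the robot, y left along the row, z up.
- rack: Empty fixed grill rack, left or right of the trays: steel pan 190 (x) by 262 mm, two dark plates 68 mm high at x = -80 and 80 mm. Each has notches at y = 105, 35, -35, -105 mm, 26 mm wide at the mouth, 10 at the bottom, 12 deep, bottom 56 mm above the table: a seated stick's axis is at 58. Origin: centre of the underside, on the table; x away from the robot, y left, z up.
- holder: Low aluminium holder in which the four trays stand in a row; fixed. A plate 215 (x) by 340 mm (y), 6 mm thick, with edges 18 mm high at its two ends; the trays' centres are at y = 123, 41, -41 and -123 mm. Origin: centre of its underside, on the table; x away from the robot, y left, z up.
There are look-alikes about, which are no part of the job. What is shaped like the part that bears leek_mid but purple or turquoise is not meant. Of the things that look like the part that bears eel_mid, the larger one is meant.

How it is judged:
By the outcome, as a careful person would: the job done as asked, in the order asked, and still so for the second after the job is handed in, with the robot touching nothing.
It also fails if it takes over 112 s, if anything falls off the work surface, if the arm or the gripper's body presses on something with over 40 N, if the wrist force passes 120 N, or if a joint passes its speed limit or range.

## Working session

There is one attempt and no reset: what is moved stays moved. The work goes in short steps, Python scripts to look and compute and a tool call to move; the robot and the scene stay as the last step left them, time stands still between calls to the robot, and variables do not carry over. Pictures are saved under pics/ and viewed, about 12 in all and at most 16, crops included, and the job is handed in when it is done.

Besides the shell and the picture viewer there is one more tool, called after "Emit:" by a JSON object that holds its "method" and its "body". move_arm: Moves the arm, as the interface text tells. Its arguments: {"type":"object","properties":{"commands":{"type":"array"}},"required":["commands"]}

```bash
ls; mkdir -p pics; cat > h.py <<'E'
import numpy as np, cv2
from plant import sensors, vision, job, bot
def shot(name,fn=None):
    st=sensors.read_state(); c=vision.read_camera(name)
    if fn: cv2.imwrite('pics/'+fn,cv2.cvtColor(c['image'],cv2.COLOR_RGB2BGR))
    z=c['z_map'].astype(float); K=c['K']; v,u=np.mgrid[:z.shape[0],:z.shape[1]]
    P=np.stack([(u-K[0,2])/K[0,0]*z,(v-K[1,2])/K[1,1]*z,z],-1)
    if name=='wrist':
        from scipy.spatial.transform import Rotation as R
        H=c['hand_eye']; P=P@H[:3,:3].T+H[:3,3]; P=P@R.from_quat(st['ee_rot']).as_matrix().T+st['ee_pos']
    else:
        R_=cv2.Rodrigues(c['rvec'])[0]; P=(P-np.ravel(c['tvec']))@R_
    P[z==0]=np.nan
    return st,c,P
E
python3 - <<'E'
from h import *
st,c,P=shot('top','top0.png'); np.save('P0.npy',P)
print(st,bot.finger_overhang)
shot('scene','scene0.png')
E
```

```text
pics
{'time': 0.0, 'qpos': array([-1.16341802e+00,  3.53692534e-01,  1.63417403e+00,  1.38933356e-05,
        1.15518614e+00, -2.43179675e-03]), 'qd': array([ 0.00171345, -0.00120096,  0.00068623,  0.00054935,  0.00137994,
        0.00084847]), 'joint_torque': array([-1.93879554e-03, -6.05267429e+01, -3.42061186e+01, -4.14688111e-05,
        9.57976881e-03, -2.34238911e-05]), 'ee_pos': array([ 0.24881666, -0.57281151,  0.24151688]), 'ee_rot': array([ 9.79080619e-01,  2.03471395e-01, -1.40579042e-04, -7.16388968e-04]), 'ft_force': array([-0.73610552, -0.51930029,  0.34711908]), 'torque': array([-0.03118871,  0.01479531,  0.00409993]), 'finger_gap': 0.9961397513932053} 0.011
```

View pics/top0.png

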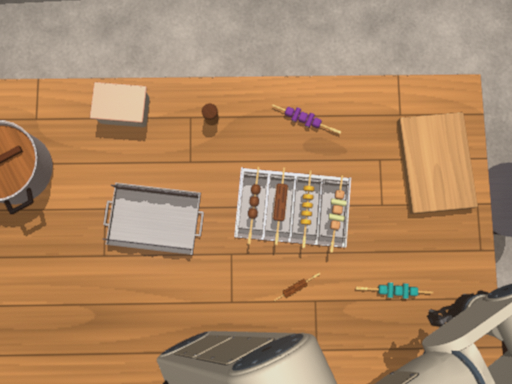

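View pics/scene0.png

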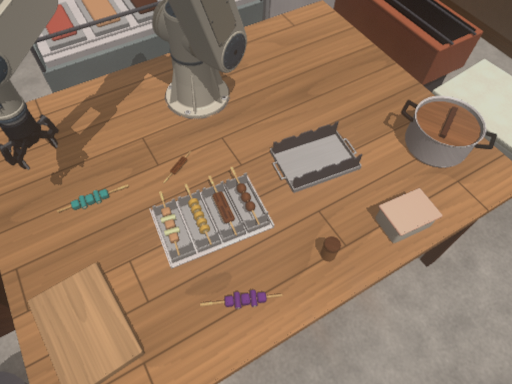

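The top view shows, from left to right: meatball (253,200), eel (280,203), corn (307,206) and leek (338,208). The rack is at about (155,220), to the left. The decoys are the small eel (297,288), turquoise (400,291) and purple (305,119).

```bash
python3 - <<'E'
from h import *
P=np.load('P0.npy')
for n,(u,v) in dict(mb=(253,200),eel=(280,203),corn=(307,206),leek=(338,207),r_tl=(115,186),r_tr=(200,192),r_bl=(108,246),r_br=(194,252),rc=(155,220),h_tl=(242,170),h_tr=(350,178),h_bl=(236,238),h_br=(348,246),gmb=(249,241),gle=(332,249)).items(): print(n,P[v,u].round(3))
K=None
from scipy.spatial.transform import Rotation as R
w=vision.read_camera('wrist'); print(w['K'],w['hand_eye'].round(3))
E
```

```text
mb [ 0.543 -0.091  0.074]
eel [ 0.535 -0.171  0.063]
corn [ 0.524 -0.249  0.075]
leek [ 0.52  -0.341  0.069]
r_tl [0.592 0.317 0.065]
r_tr [ 0.58   0.073 -0.001]
r_bl [0.417 0.352 0.002]
r_br [ 0.395  0.091 -0.003]
rc [0.494 0.209 0.009]
h_tl [ 0.647 -0.058  0.005]
h_tr [ 0.615 -0.39   0.02 ]
h_bl [ 0.436 -0.037  0.001]
h_br [ 0.407 -0.38   0.   ]
gmb [ 0.424 -0.078  0.059]
gle [ 0.397 -0.32   0.064]
[[272.1389886    0.         258.15996118]
 [  0.         272.1389886  188.80654244]
 [  0.           0.           1.        ]] [[ 0.001 -0.962 -0.271  0.068]
 [ 1.     0.001 -0.    -0.   ]
 [ 0.001 -0.271  0.962 -0.131]
 [ 0.     0.     0.     1.   ]]
```

Emit:
{"method": "move_arm", "body": {"commands": [[0,0,-2,0.168,8.5],[0,0,-2,0.168,8.5],[0,0,-2,0.168,8.5],[2.44,-3.98,0,0,8.5],[2.44,-3.98,0,0,8.5],[2.44,-3.98,0,0,8.5],[2.44,-3.98,0,0,8.5],[2.44,-3.98,0,0,8.5]]}}

```text
time: 1.15
ee_pos: [0.3898, -0.3852, 0.3021]
ee_rot: [0.999, -0.047, -0.0, -0.0]
ft_force: [0.0, -0.6, 0.7]
finger_gap: 0.995
```

Emit:
{"method": "move_arm", "body": {"commands": [[2.44,-3.98,0,0,8.5],[2.44,-3.98,0,0,8.5],[2.44,-3.98,0,0,8.5],[2.44,-3.98,0,0,8.5],[2.44,-3.98,0,0,8.5],[0,0,0,0,8.5],[0,0,0,0,8.5]]}}

```text
time: 2.02
ee_pos: [0.529, -0.2001, 0.302]
ee_rot: [0.999, -0.047, -0.0, 0.0]
ft_force: [0.1, 0.0, 0.4]
finger_gap: 0.996
```

```bash
python3 - <<'E'
from h import *
st,c,P=shot('wrist','w1.png'); np.savez('w1.npz',P=P,im=c['image'])
print(st)
E
```

```text
{'time': 2.025, 'qpos': array([-3.64078305e-01,  2.08190273e-01,  1.69399034e+00, -5.11611889e-04,
        1.24016014e+00,  1.30038047e+00]), 'qd': array([-0.02027945, -0.00407734,  0.00245353, -0.00100415, -0.00128093,
        0.00098006]), 'joint_torque': array([ 1.28741775e+00, -5.12961388e+01, -3.60438037e+01,  9.99824074e-02,
       -2.51073675e-02,  3.51972878e-02]), 'ee_pos': array([ 0.52895247, -0.20013243,  0.30199407]), 'ee_rot': array([ 9.98907408e-01, -4.67310560e-02, -4.30849168e-04,  1.13162078e-04]), 'ft_force': array([0.07867536, 0.00782886, 0.38909847]), 'torque': array([-0.02441266, -0.0052516 , -0.00832899]), 'finger_gap': 0.9959762469054749}
```

View pics/w1.png

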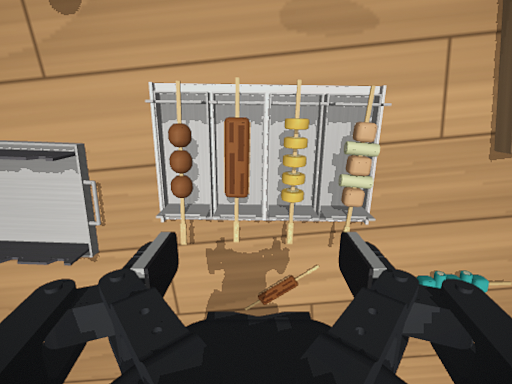

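The wrist view shows all four: meatball x≈181, eel x≈237, corn x≈295 and leek x≈360, each slightly turned in its tray. I'll fit the stick axes in the z=58 mm plane.

```bash
cat > fit.py <<'E'
from h import *
from scipy.spatial.transform import Rotation as R
def plane(c,st,uv,z=0.058):
    K=c['K'];H=c['hand_eye'];Rw=R.from_quat(st['ee_rot']).as_matrix()
    uv=np.atleast_2d(uv).astype(float)
    d=np.c_[(uv-K[:2,2])/[K[0,0],K[1,1]],np.ones(len(uv))]@H[:3,:3].T@Rw.T
    o=Rw@H[:3,3]+st['ee_pos']
    return (o+d*((z-o[2])/d[:,2])[:,None])[:,:2]
def line(p):
    m=p.mean(0); d=np.linalg.svd(p-m)[2][0]; d*=np.sign(d[0]); return m,d
E
python3 - <<'E'
from fit import *
st,c,P=shot('wrist')
hsv=cv2.cvtColor(c['image'],cv2.COLOR_RGB2HSV)
m=(hsv[...,1]>70)&(P[...,2]>0.035)&(P[...,2]<0.1)
m[250:]=0;m[:70]=0;m[:,:155]=0;m[:,395:]=0
n,lab,s,cen=cv2.connectedComponentsWithStats(m.astype(np.uint8),connectivity=8)
vis=c['image'].copy(); vis[m]=[255,0,255]; cv2.imwrite('pics/m1.png',cv2.resize(vis[60:260,140:400,::-1],None,fx=3,fy=3))
for i in range(1,n):
    if s[i,4]<15: continue
    v,u=np.nonzero(lab==i); xy=plane(c,st,np.c_[u,v]); mm,d=line(xy); a=(xy-mm)@d
    print(s[i],mm.round(4),'yaw',np.degrees(np.arctan2(d[1],d[0])).round(2),'ends',(mm+d*a.min()).round(4),(mm+d*a.max()).round(4),'zmax',np.nanmax(P[...,2][lab==i]).round(3))
E
```

```text
[ 224   77   26  165 2332] [ 0.5375 -0.1712] yaw -6.94 ends [ 0.4118 -0.1559] [ 0.6417 -0.1839] zmax 0.068
[ 281   79   28  165 1749] [ 0.5229 -0.2502] yaw -6.61 ends [ 0.4009 -0.236 ] [ 0.6319 -0.2628] zmax 0.076
[ 168   81   24  163 1631] [ 0.5389 -0.0927] yaw -7.61 ends [ 0.4159 -0.0763] [ 0.6442 -0.1068] zmax 0.075
[353  85  24  58 582] [ 0.5672 -0.3493] yaw -9.37 ends [ 0.5432 -0.3454] [ 0.616  -0.3574] zmax 0.072
[346 155  25  21 457] [ 0.5121 -0.3398] yaw 66.3 ends [ 0.5045 -0.357 ] [ 0.5196 -0.3228] zmax 0.072
[341 187  24  45 511] [ 0.4582 -0.3302] yaw -9.17 ends [ 0.4124 -0.3228] [ 0.4808 -0.3338] zmax 0.072
```

View pics/m1.png

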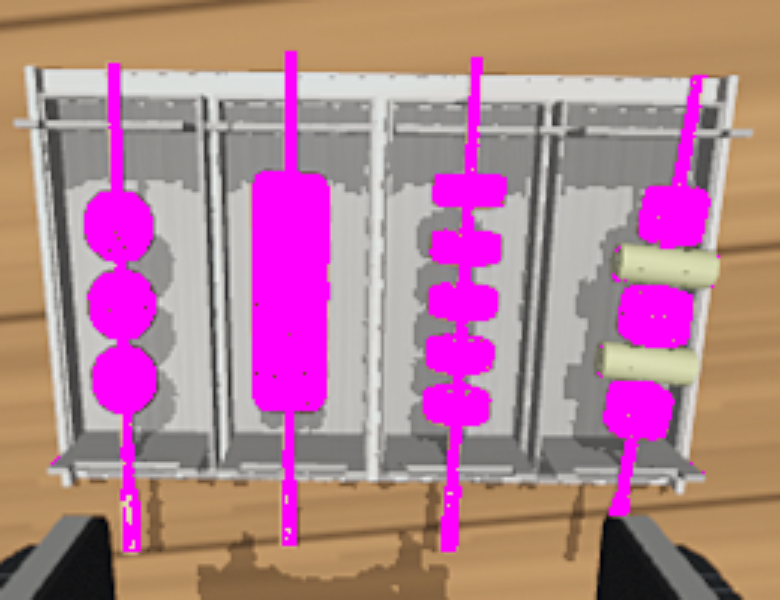

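Emit:
{"method": "move_arm", "body": {"commands": [[-0.58,-4.97,0,0,8.5],[-0.58,-4.97,0,0,8.5],[-0.58,-4.97,0,0,8.5],[-0.58,-4.97,0,0,8.5],[-0.58,-4.97,0,0,8.5],[-0.58,-4.97,0,0,8.5],[-0.58,-4.97,0,0,8.5],[-0.58,-4.97,0,0,8.5]]}}

```text
time: 3.12
ee_pos: [0.5206, 0.2006, 0.3025]
ee_rot: [0.999, -0.048, 0.0, 0.0]
ft_force: [1.2, 0.2, 0.4]
finger_gap: 0.995
```

Emit:
{"method": "move_arm", "body": {"commands": [[0,0,0,0,8.5],[0,0,0,0,8.5],[0,0,0,0,8.5]]}}

```text
time: 3.5
ee_pos: [0.5207, 0.1988, 0.3023]
ee_rot: [0.999, -0.048, -0.0, 0.0]
ft_force: [-0.2, -0.6, -0.4]
finger_gap: 0.995
```

```bash
python3 - <<'E'
from fit import *
st,c,P=shot('wrist'); np.savez('w2.npz',P=P,im=c['image'],pos=st['ee_pos'],rot=st['ee_rot'],K=c['K'],H=c['hand_eye'])
cv2.imwrite('pics/w2.png',cv2.resize(c['image'][40:290,60:440,::-1],None,fx=2,fy=2))
print(st['ee_pos'],st['qpos'])
E
```

```text
[0.52073443 0.19877328 0.30233519] [ 3.62115470e-01  1.94235171e-01  1.71072000e+00 -2.84525880e-04
  1.23676974e+00  2.02899883e+00]
```

View pics/w2.png

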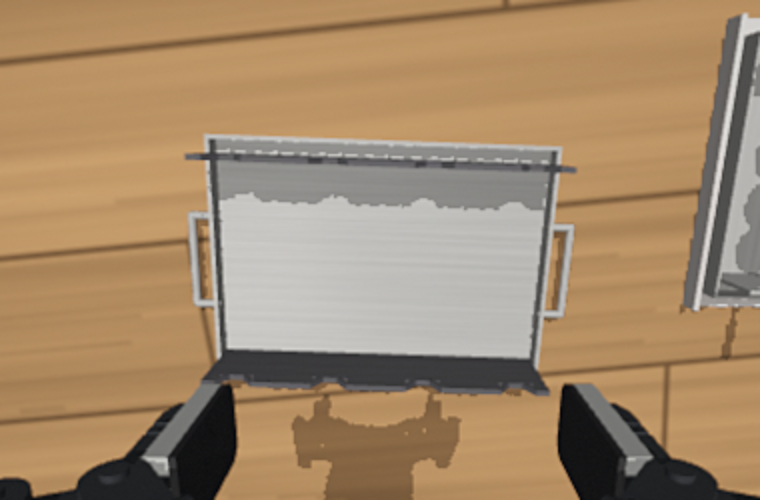

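The rack pan and both plates are in view: far plate at about v=160, near plate at about v=385 with its notch gaps showing. I'll fit them from depth.

```bash
python3 - <<'E'
import numpy as np
P=np.load('w2.npz')['P']
m=(P[...,2]>0.058)&(P[...,2]<0.073)&(P[...,1]>0.05)
p=P[m]; r=p[:,0]; print(len(p))
for nm,q in (('far',p[r>0.53]),('near',p[(r<0.47)])):
    b=np.polyfit(q[:,1],q[:,0],1); print(nm,len(q),b,'y',np.percentile(q[:,1],[0,.5,99.5,100]).round(4),'z',np.percentile(q[:,2],[5,50,99]).round(4), 'resid',np.std(q[:,0]-np.polyval(b,q[:,1])).round(4))
    h,e=np.histogram(q[:,1],bins=np.arange(0.05,0.38,0.004)); print([(round(float(a)*1000),int(k)) for a,k in zip(e,h)])
m=(P[...,2]>0.004)&(P[...,2]<0.05)&(P[...,1]>0.04)&(P[...,0]>0.38)
print('rim z',np.histogram(P[m][:,2],bins=np.arange(0,.052,.003)))
E
```

```text
1204
far 525 [0.12844998 0.55187724] y [0.0759 0.0768 0.4063 0.5342] z [0.0592 0.0673 0.0693] resid 0.0012
[(50, 0), (54, 0), (58, 0), (62, 0), (66, 0), (70, 0), (74, 6), (78, 9), (82, 9), (86, 12), (90, 9), (94, 0), (98, 0), (102, 2), (106, 6), (110, 9), (114, 8), (118, 10), (122, 10), (126, 9), (130, 9), (134, 10), (138, 11), (142, 12), (146, 12), (150, 11), (154, 11), (158, 8), (162, 0), (166, 0), (170, 0), (174, 9), (178, 12), (182, 12), (186, 11), (190, 9), (194, 9), (198, 9), (202, 10), (206, 8), (210, 11), (214, 14), (218, 11), (222, 11), (226, 6), (230, 3), (234, 0), (238, 0), (242, 5), (246, 11), (250, 13), (254, 12), (258, 12), (262, 11), (266, 9), (270, 9), (274, 9), (278, 9), (282, 9), (286, 10), (290, 15), (294, 5), (298, 5), (302, 0), (306, 0), (310, 3), (314, 13), (318, 12), (322, 8), (326, 14), (330, 0), (334, 0), (338, 0), (342, 0), (346, 0), (350, 0), (354, 0), (358, 0), (362, 0), (366, 0), (370, 0), (374, 0)]
near 679 [0.13043678 0.39105245] y [0.0967 0.0975 0.3487 0.3501] z [0.0589 0.0658 0.0693] resid 0.0014
[(50, 0), (54, 0), (58, 0), (62, 0), (66, 0), (70, 0), 
[... 364 characters left out ...]
214, 14), (218, 15), (222, 14), (226, 11), (230, 15), (234, 15), (238, 13), (242, 12), (246, 11), (250, 3), (254, 0), (258, 0), (262, 3), (266, 13), (270, 15), (274, 14), (278, 12), (282, 14), (286, 16), (290, 15), (294, 14), (298, 16), (302, 17), (306, 14), (310, 13), (314, 8), (318, 5), (322, 0), (326, 0), (330, 2), (334, 10), (338, 17), (342, 14), (346, 11), (350, 1), (354, 0), (358, 0), (362, 0), (366, 0), (370, 0), (374, 0)]
rim z (array([   0, 1218,  262,  290,  483,  833, 1092,  365,  297,  296,  298,
        284,  292,  286,  276,  271,  176]), array([0.   , 0.003, 0.006, 0.009, 0.012, 0.015, 0.018, 0.021, 0.024,
       0.027, 0.03 , 0.033, 0.036, 0.039, 0.042, 0.045, 0.048, 0.051]))
```

```bash
cat > plan.py <<'E'
from h import *
from scipy.spatial.transform import Rotation as R
PICK=dict(mb=(.5400,-.0929,-7.6),eel=(.5367,-.1711,-6.9),corn=(.5263,-.2506,-6.6),leek=(.5125,-.3399,-9.6))
PLACE=dict(mb=(.5126,.3171,-7.45),eel=(.5035,.2477,-7.45),corn=(.4945,.1783,-7.45),leek=(.4854,.1089,-7.45))
def yaw(q): v=R.from_quat(q).as_matrix()[:,0]; return np.degrees(np.arctan2(v[1],v[0]))
def leg(p,y,t,ty):
    a=np.radians(ty);X=np.array([np.cos(a),np.sin(a)]);Y=np.array([np.sin(a),-np.cos(a)])
    d=(np.array(t)-p)*100
    print('turn %.4f  shift x %.2f y %.2f z %.2f cm'%(np.radians(y-ty),d[:2]@X,d[:2]@Y,-d[2]))
def plans(n,zc=.15,zg=.049,nxt=None):
    s=sensors.read_state();p=s['ee_pos'];y=yaw(s['ee_rot']);print(p.round(4),round(y,2))
    a=PICK[n];b=PLACE[n]
    leg(p,y,(*a[:2],zc),a[2]); leg((*a[:2],zc),a[2],(*a[:2],zg),a[2])
    leg((*a[:2],zc),a[2],(*b[:2],zc),b[2]); leg((*b[:2],zc),b[2],(*b[:2],zg),b[2])
E
python3 -c "
from plan import *
plans('mb')"
```

```text
[0.5207 0.1989 0.3024] -5.5
turn 0.0366  shift x 5.77 y 28.67 z 15.24 cm
turn 0.0000  shift x 0.00 y 0.00 z 10.10 cm
turn -0.0026  shift x -8.03 y -40.30 z -0.00 cm
turn 0.0000  shift x 0.00 y 0.00 z 10.10 cm
```

Emit:
{"method": "move_arm", "body": {"commands": [[0,0,0,0.0366,6],[0.82,4.1,2.18,0,6],[0.82,4.1,2.18,0,6],[0.82,4.1,2.18,0,6],[0.82,4.1,2.18,0,6],[0.82,4.1,2.18,0,6],[0.82,4.1,2.18,0,6],[0.85,4.07,2.16,0,6]]}}

```text
time: 4.55
ee_pos: [0.5404, -0.0934, 0.1494]
ee_rot: [0.998, -0.066, 0.0, 0.0]
ft_force: [0.8, -0.6, 0.5]
finger_gap: 0.7
```

Emit:
{"method": "move_arm", "body": {"commands": [[0,0,0,0,6],[0,0,0,0,6],[0,0,2.5,0,6],[0,0,2.5,0,6]]}}

```text
time: 5.05
ee_pos: [0.5413, -0.0906, 0.1005]
ee_rot: [0.998, -0.065, 0.001, 0.0]
ft_force: [-0.0, -0.2, -0.0]
finger_gap: 0.704
```

```bash
python3 - <<'E'
from plan import *
st,c,P=shot('wrist','w3.png'); print(st['ee_pos'],yaw(st['ee_rot']),st['finger_gap'])
E
```

```text
[ 0.54126042 -0.09061814  0.10049371] -7.4631280528862876 0.7044587913643887
```

View pics/w3.png

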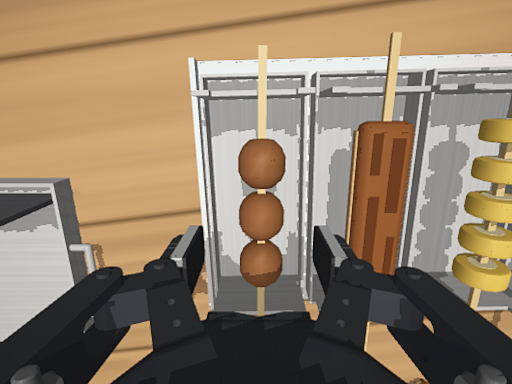

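The meatball stick (u≈262) lies almost centred between the jaws (u≈258). I'll shift 2 mm and descend.

Emit:
{"method": "move_arm", "body": {"commands": [[-0.1,0.22,2,0,6],[0,0,1.5,0,6],[0,0,1.2,0,6],[0,0,0.4,0,6],[0,0,0,0,6],[0,0,0,0,2],[0,0,0,0,2],[0,0,0,0,2]]}}

```text
time: 6.1
ee_pos: [0.5395, -0.0938, 0.0496]
ee_rot: [0.998, -0.065, 0.0, 0.0]
ft_force: [-0.9, -0.5, 5.8]
finger_gap: 0.333
```

Emit:
{"method": "move_arm", "body": {"commands": [[0,0,0,0,2],[0,0,0,0,2],[0,0,0,0,2],[0,0,0,0,2]]}}

```text
time: 6.6
ee_pos: [0.5395, -0.0938, 0.0495]
ee_rot: [0.998, -0.065, 0.0, 0.0]
ft_force: [-0.2, -1.2, 5.6]
finger_gap: 0.337
```

```bash
python3 -c "
from plan import *
s=sensors.read_state();print(s['finger_gap'],s['ft_force']);PICK['mb']=(*s['ee_pos'][:2],yaw(s['ee_rot']))
plans('mb')"
```

```text
0.33730772659797875 [-0.21248585 -1.21566391  5.58794803]
[ 0.5395 -0.0938  0.0495] -7.5
turn 0.0000  shift x 0.00 y 0.00 z -10.05 cm
turn 0.0000  shift x 0.00 y 0.00 z 10.10 cm
turn -0.0008  shift x -7.99 y -40.39 z -0.00 cm
turn 0.0000  shift x 0.00 y 0.00 z 10.10 cm
```

Emit:
{"method": "move_arm", "body": {"commands": [[0,0,-0.5,0,2],[0,0,-1.5,0,2],[0,0,-2.5,0,2],[0,0,-2.5,0,2],[0,0,-2,0,2],[0,0,-1,0,2],[0,0,0,0,2],[0,0,0,0,2]]}}

```text
time: 7.6
ee_pos: [0.5386, -0.0935, 0.1483]
ee_rot: [0.998, -0.065, -0.001, -0.0]
ft_force: [-0.1, 0.1, -1.2]
finger_gap: 0.333
```

```bash
python3 -c "
from plan import *
s,c,P=shot('wrist','w4.png')
print(s['finger_gap'],s['ft_force']);PICK['mb']=(*s['ee_pos'][:2],yaw(s['ee_rot']))
plans('mb')"
```

```text
0.33284105452196394 [-0.13122203  0.14190624 -1.17708172]
[ 0.5385 -0.0935  0.1481] -7.49
turn -0.0000  shift x 0.01 y 0.00 z -0.19 cm
turn 0.0000  shift x 0.00 y 0.00 z 10.10 cm
turn -0.0008  shift x -7.90 y -40.38 z -0.00 cm
turn 0.0000  shift x 0.00 y 0.00 z 10.10 cm
```

View pics/w4.png

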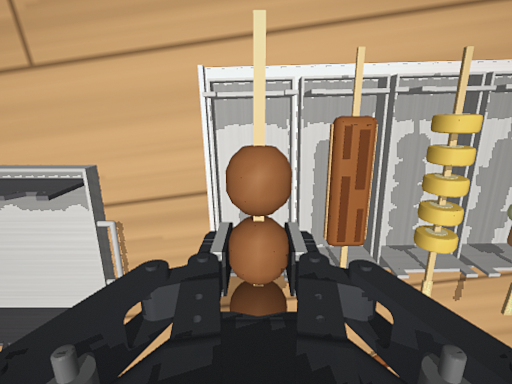

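Held and straight along the tool (stick at u≈259). Next, carry it to the leftmost notch.

Emit:
{"method": "move_arm", "body": {"commands": [[-0.7,-3.38,0,0,2],[-1.0,-5,0,0,2],[-1.0,-5,0,0,2],[-1.0,-5,0,0,2],[-1.0,-5,0,0,2],[-1.0,-5,0,0,2],[-1.0,-5,0,0,2],[-0.8,-4,0,0,2]]}}

```text
time: 8.65
ee_pos: [0.5128, 0.2886, 0.148]
ee_rot: [0.998, -0.065, -0.001, 0.0]
ft_force: [-0.0, -0.1, -1.3]
finger_gap: 0.334
```

Emit:
{"method": "move_arm", "body": {"commands": [[-0.4,-3,0,0,2],[0,0,0,0,2],[0,0,3,0,2],[0,0,3,0,2],[0,0,0,0,2],[0,0,0,0,2]]}}

```text
time: 9.4
ee_pos: [0.5138, 0.3167, 0.0894]
ee_rot: [0.998, -0.066, 0.0, -0.0]
ft_force: [0.9, -0.1, -1.0]
finger_gap: 0.334
```

```bash
python3 -c "
from plan import *
s,c,P=shot('wrist','w5.png')
print(s['finger_gap'],s['ft_force'])
leg(s['ee_pos'],yaw(s['ee_rot']),(*PLACE['mb'][:2],.0495),-7.45);print(s['ee_pos'])"
```

```text
0.33409247472470055 [ 0.92399082 -0.13166125 -1.01855114]
turn -0.0013  shift x -0.13 y -0.02 z 3.99 cm
[0.51382363 0.31670026 0.08944482]
```

View pics/w5.png

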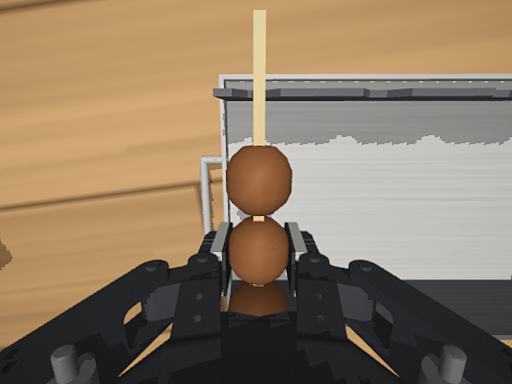

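Emit:
{"method": "move_arm", "body": {"commands": [[-0.12,0,1.5,0,2],[0,0,1.2,0,2],[0,0,0.6,0,2],[0,0,0.4,0,2],[0,0,0.2,0,2],[0,0,0.1,0,2],[0,0,0,0,2],[0,0,0,0,2]]}}

```text
time: 10.45
ee_pos: [0.5123, 0.3173, 0.0496]
ee_rot: [0.998, -0.065, 0.0, -0.0]
ft_force: [-2.0, -1.3, 5.2]
finger_gap: 0.339
```

```bash
python3 -c "
from plan import *
s,c,P=shot('wrist')
cv2.imwrite('pics/w6.png',c['image'][:,:,::-1])
print(s['finger_gap'],s['ft_force'],s['torque'])
leg(s['ee_pos'],yaw(s['ee_rot']),(*PLACE['mb'][:2],.0495),-7.45);print(s['ee_pos'])"
```

```text
0.3388443806776441 [-1.9864678  -1.25388862  5.2347956 ] [-0.27338163  0.37819988 -0.00530704]
turn -0.0007  shift x 0.03 y 0.01 z 0.01 cm
[0.51227764 0.31726549 0.04961143]
```

View pics/w6.png

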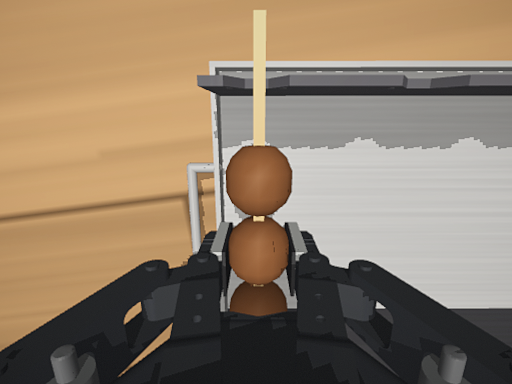

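The stick (u≈259) sits in the far notch (mouth about 237–288, v≈80), with 5 N of contact force. Release it, then head for the eel.

Emit:
{"method": "move_arm", "body": {"commands": [[0,0,0,0,3.2],[0,0,0,0,3.6],[0,0,0,0,4.2],[0,0,0,0,5],[0,0,0,0,5],[0,0,-1,0,5],[0,0,-3,0,5],[0,0,-4,0,5]]}}

```text
time: 11.5
ee_pos: [0.5117, 0.3169, 0.1296]
ee_rot: [0.998, -0.065, -0.001, 0.0]
ft_force: [0.3, 0.1, 0.3]
finger_gap: 0.586
```

Emit:
{"method": "move_arm", "body": {"commands": [[0,0,-2,0,6],[0,0,0,0,6]]}}

```text
time: 11.75
ee_pos: [0.5133, 0.3179, 0.1511]
ee_rot: [0.998, -0.065, 0.002, -0.001]
ft_force: [0.1, -0.5, -0.5]
finger_gap: 0.702
```

```bash
python3 -c "
from plan import *
plans('eel')"
```

```text
[0.5133 0.3179 0.1511] -7.49
turn -0.0104  shift x 8.19 y 48.26 z 0.11 cm
turn 0.0000  shift x 0.00 y 0.00 z 10.10 cm
turn 0.0096  shift x -8.72 y -41.10 z -0.00 cm
turn 0.0000  shift x 0.00 y 0.00 z 10.10 cm
```

Emit:
{"method": "move_arm", "body": {"commands": [[0.6,3.6,0,-0.0104,6],[0.85,5,0,0,6],[0.85,5,0,0,6],[0.85,5,0,0,6],[0.85,5,0,0,6],[0.85,5,0,0,6],[0.85,5,0,0,6],[0.85,5,0,0,6]]}}

```text
time: 12.75
ee_pos: [0.5298, -0.0754, 0.1479]
ee_rot: [0.998, -0.06, -0.001, -0.0]
ft_force: [0.4, 0.2, -0.7]
finger_gap: 0.7
```

Emit:
{"method": "move_arm", "body": {"commands": [[0.85,5,0,0,6],[0.79,4.66,0,0,6],[0,0,0,0,6],[0,0,2.5,0,6],[0,0,2.5,0,6],[0,0,0,0,6],[0,0,0,0,6]]}}

```text
time: 13.62
ee_pos: [0.5354, -0.1712, 0.0992]
ee_rot: [0.998, -0.06, -0.0, -0.0]
ft_force: [0.3, 0.4, 0.8]
finger_gap: 0.702
```

```bash
python3 -c "
from plan import *
s=sensors.read_state();a=PICK['eel'];leg(s['ee_pos'],yaw(s['ee_rot']),(*a[:2],.049),a[2]);print(s['finger_gap'])
shot('top','top1.png')
im=cv2.imread('pics/top1.png')[160:270,90:370];cv2.imwrite('pics/top1c.png',cv2.resize(im,None,fx=2.8,fy=2.8,interpolation=2))"
```

```text
turn 0.0006  shift x 0.13 y -0.02 z 5.02 cm
0.701759138035696
```

View pics/top1c.png

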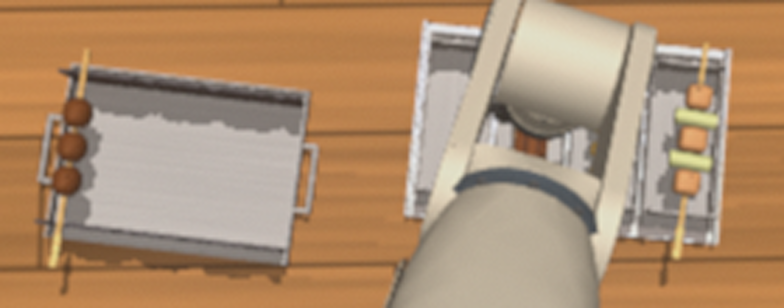

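The meatball skewer lies along the rack's left end (crop x≈70), spanning both plates. Next, grip the eel.

Emit:
{"method": "move_arm", "body": {"commands": [[0.1,0,2,0,6],[0,0,1.5,0,6],[0,0,1.2,0,6],[0,0,0.3,0,6],[0,0,0,0,6],[0,0,0,0,2],[0,0,0,0,2],[0,0,0,0,2]]}}

```text
time: 14.68
ee_pos: [0.5366, -0.1721, 0.0495]
ee_rot: [0.998, -0.06, 0.0, 0.0]
ft_force: [-1.1, -0.7, 5.8]
finger_gap: 0.387
```

Emit:
{"method": "move_arm", "body": {"commands": [[0,0,0,0,2],[0,0,0,0,2],[0,0,0,0,2]]}}

```text
time: 15.05
ee_pos: [0.5366, -0.1721, 0.0494]
ee_rot: [0.998, -0.06, 0.0, 0.0]
ft_force: [-1.2, -0.7, 6.2]
finger_gap: 0.387
```

Emit:
{"method": "move_arm", "body": {"commands": [[0,0,-0.5,0,2],[0,0,-1.5,0,2],[0,0,-2.5,0,2],[0,0,-2.5,0,2],[0,0,-2,0,2],[0,0,-1,0,2],[0,0,0,0,2],[0,0,0,0,2]]}}

```text
time: 16.05
ee_pos: [0.5357, -0.1717, 0.1483]
ee_rot: [0.998, -0.06, -0.001, -0.0]
ft_force: [0.1, 0.1, -0.3]
finger_gap: 0.389
```

```bash
cat > held.py <<'E'
import sys
from plan import *
from fit import plane
n=sys.argv[1]; s,c,P=shot('wrist',sys.argv[2])
print(s['finger_gap'],s['ft_force'])
hsv=cv2.cvtColor(c['image'],cv2.COLOR_RGB2HSV)
# far bit of the stick, near the image column of the jaws: bearing from the image
m=(abs(P[...,2]-(s['ee_pos'][2]+.009))<.02); m[:, :225]=0; m[:,295:]=0; m[120:]=0
v,u=np.nonzero(m); print('stick px',len(v), 'far tip row',v.min() if len(v) else None)
if len(v)>20:
    xy=plane(c,s,np.c_[u,v],s['ee_pos'][2]+.009); b=np.polyfit(xy[:,0],xy[:,1],1)
    print('stick yaw',np.degrees(np.arctan(b[0])).round(2),'lateral at TCP (world y, mm)',(1000*(np.polyval(b,s['ee_pos'][0])-s['ee_pos'][1])).round(1),'far tip x-TCP',(xy[:,0].max()-s['ee_pos'][0]).round(4))
b=PLACE[n]; leg(s['ee_pos'],yaw(s['ee_rot']),(*b[:2],.15),b[2]); print(s['ee_pos'],yaw(s['ee_rot']))
E
python3 held.py eel w7.png
```

```text
0.38934951868863327 [ 0.1308635   0.14034875 -0.33660249]
stick px 1308 far tip row 11
stick yaw -6.74 lateral at TCP (world y, mm) -0.7 far tip x-TCP 0.1055
turn 0.0096  shift x -8.63 y -41.17 z -0.17 cm
[ 0.53574005 -0.17170133  0.14825527] -6.897725126330185
```

Emit:
{"method": "move_arm", "body": {"commands": [[-0.7,-3.4,0,0.0096,2],[-1.05,-5,0,0,2],[-1.05,-5,0,0,2],[-1.05,-5,0,0,2],[-1.05,-5,0,0,2],[-1.05,-5,0,0,2],[-1.05,-5,0,0,2],[-1.05,-4.5,0,0,2]]}}

```text
time: 17.1
ee_pos: [0.5045, 0.216, 0.1481]
ee_rot: [0.998, -0.065, -0.001, 0.0]
ft_force: [0.8, 0.4, -0.3]
finger_gap: 0.383
```

Emit:
{"method": "move_arm", "body": {"commands": [[-0.58,-3.27,0,0,2],[0,0,0,0,2],[0,0,3,0,2],[0,0,3,0,2],[0,0,0,0,2],[0,0,0,0,2]]}}

```text
time: 17.85
ee_pos: [0.5041, 0.2471, 0.0894]
ee_rot: [0.998, -0.065, 0.0, 0.0]
ft_force: [0.4, 0.3, -0.8]
finger_gap: 0.387
```

```bash
python3 held.py eel w8.png; python3 -c "
from plan import *
s=sensors.read_state();b=PLACE['eel'];leg(s['ee_pos'],yaw(s['ee_rot']),(*b[:2],.0495),b[2])"
```

```text
0.38680447920953287 [ 0.37485914  0.32030742 -0.78497192]
stick px 1314 far tip row 11
stick yaw -7.41 lateral at TCP (world y, mm) -0.6 far tip x-TCP 0.1054
turn -0.0005  shift x -0.06 y -0.05 z -6.06 cm
[0.50407656 0.24713245 0.08944189] -7.478690449926104
turn -0.0004  shift x -0.09 y -0.02 z 4.04 cm
```

View pics/w8.png

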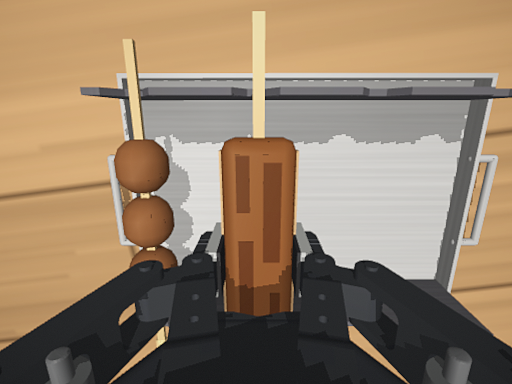

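The meatball is seated in the left notch (stick at u≈133) and the eel is lined up over its own notch. Lower the eel.

Emit:
{"method": "move_arm", "body": {"commands": [[-0.08,-0.06,1.5,0,2],[0,0,1.2,0,2],[0,0,0.6,0,2],[0,0,0.4,0,2],[0,0,0.2,0,2],[0,0,0.15,0,2],[0,0,0,0,2],[0,0,0,0,2]]}}

```text
time: 18.9
ee_pos: [0.503, 0.2483, 0.0494]
ee_rot: [0.998, -0.065, 0.0, -0.0]
ft_force: [-3.3, -2.0, 9.7]
finger_gap: 0.391
```

```bash
python3 held.py eel w9.png
```

```text
0.39108931050835705 [-3.26701102 -1.97929377  9.71830437]
stick px 2174 far tip row 11
stick yaw -4.23 lateral at TCP (world y, mm) -5.5 far tip x-TCP 0.1054
turn 0.0001  shift x 0.06 y 0.05 z -10.06 cm
[0.50300824 0.24827006 0.04937267] -7.444754471726103
```

View pics/w9.png

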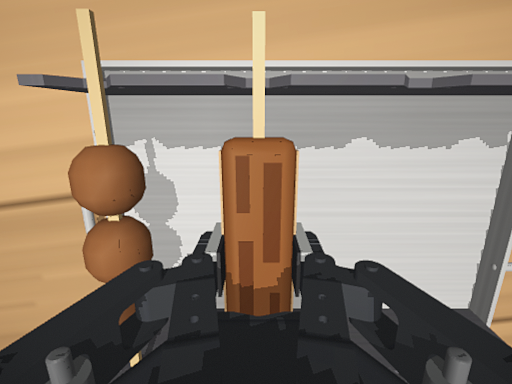

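The eel stick (u≈259) is in the far notch (mouth 235–285), with 10 N of contact. Release it and go to the corn.

Emit:
{"method": "move_arm", "body": {"commands": [[0,0,0,0,3.6],[0,0,0,0,4],[0,0,0,0,4.5],[0,0,0,0,5],[0,0,0,0,5],[0,0,-1,0,5],[0,0,-3,0,5],[0,0,-4,0,5]]}}

```text
time: 19.95
ee_pos: [0.5024, 0.248, 0.1291]
ee_rot: [0.998, -0.065, -0.001, 0.0]
ft_force: [0.5, -0.2, 0.5]
finger_gap: 0.582
```

Emit:
{"method": "move_arm", "body": {"commands": [[0,0,-2,0,6],[0,0,0,0,6]]}}

```text
time: 20.2
ee_pos: [0.5041, 0.2488, 0.1505]
ee_rot: [0.998, -0.065, 0.002, -0.001]
ft_force: [0.2, 0.2, -0.6]
finger_gap: 0.704
```

```bash
python3 -c "
from plan import *
plans('corn')"
```

```text
[0.5041 0.2488 0.1505] -7.45
turn -0.0148  shift x 7.95 y 49.35 z 0.05 cm
turn 0.0000  shift x 0.00 y 0.00 z 10.10 cm
turn 0.0148  shift x -8.71 y -42.12 z -0.00 cm
turn 0.0000  shift x 0.00 y 0.00 z 10.10 cm
```

Emit:
{"method": "move_arm", "body": {"commands": [[0.65,4.35,0,-0.0148,6],[0.81,5,0,0,6],[0.81,5,0,0,6],[0.81,5,0,0,6],[0.81,5,0,0,6],[0.81,5,0,0,6],[0.81,5,0,0,6],[0.81,5,0,0,6]]}}

```text
time: 21.2
ee_pos: [0.5192, -0.1514, 0.1474]
ee_rot: [0.998, -0.058, -0.001, -0.0]
ft_force: [0.4, 0.7, 0.2]
finger_gap: 0.704
```

Emit:
{"method": "move_arm", "body": {"commands": [[0.81,5,0,0,6],[0.82,5,0,0,6],[0,0,0,0,6],[0,0,2.5,0,6],[0,0,2.5,0,6],[0,0,0,0,6],[0,0,0,0,6]]}}

```text
time: 22.08
ee_pos: [0.5247, -0.2506, 0.0987]
ee_rot: [0.998, -0.057, -0.0, -0.0]
ft_force: [0.6, -0.0, 0.1]
finger_gap: 0.701
```

```bash
python3 -c "
from plan import *
from fit import plane
s,c,P=shot('wrist','w10.png');a=PICK['corn'];leg(s['ee_pos'],yaw(s['ee_rot']),(*a[:2],.049),a[2]);print(s['finger_gap'])
h=cv2.cvtColor(c['image'],cv2.COLOR_RGB2HSV);m=((h[...,1]>165)&(h[...,2]>130)&(h[...,0]>18)&(h[...,0]<32)).astype(np.uint8)
n,l,st,ce=cv2.connectedComponentsWithStats(cv2.morphologyEx(m,cv2.MORPH_OPEN,np.ones((5,5))))
for i in range(1,n):
  if st[i,4]>150: print(st[i],ce[i].round(0),plane(c,s,ce[i],.06).round(4))
"
```

```text
turn 0.0005  shift x 0.16 y -0.02 z 4.97 cm
0.7013162644803461
[264 279  13  18 182] [270. 287.] [[ 0.4697 -0.2533]]
```

View pics/w10.png

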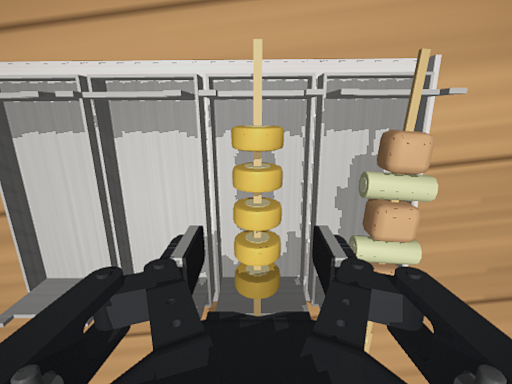

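The middle disc at (257,214) agrees with the plan (1.6 mm ahead). The leek is clear of the right finger.

Emit:
{"method": "move_arm", "body": {"commands": [[0.2,0,2,0,6],[0,0,1.5,0,6],[0,0,1.2,0,6],[0,0,0.25,0,6],[0,0,0,0,6],[0,0,0,0,2],[0,0,0,0,2],[0,0,0,0,2]]}}

```text
time: 23.12
ee_pos: [0.5269, -0.2516, 0.0495]
ee_rot: [0.998, -0.058, 0.0, 0.0]
ft_force: [-0.9, -0.5, 5.8]
finger_gap: 0.361
```

Emit:
{"method": "move_arm", "body": {"commands": [[0,0,0,0,2],[0,0,0,0,2],[0,0,0,0,2]]}}

```text
time: 23.5
ee_pos: [0.5269, -0.2516, 0.0495]
ee_rot: [0.998, -0.058, 0.0, 0.0]
ft_force: [-0.7, 0.7, 5.7]
finger_gap: 0.363
```

Emit:
{"method": "move_arm", "body": {"commands": [[0,0,-0.5,0,2],[0,0,-1.5,0,2],[0,0,-2.5,0,2],[0,0,-2.5,0,2],[0,0,-2,0,2],[0,0,-1,0,2],[0,0,0,0,2],[0,0,0,0,2]]}}

```text
time: 24.5
ee_pos: [0.5261, -0.2512, 0.1483]
ee_rot: [0.998, -0.058, -0.0, -0.0]
ft_force: [-0.6, 0.8, -0.8]
finger_gap: 0.365
```

```bash
python3 held.py corn w11.png
```

```text
0.3646763258072508 [-0.63735441  0.83941898 -0.7803879 ]
stick px 1325 far tip row 13
stick yaw -6.83 lateral at TCP (world y, mm) -0.2 far tip x-TCP 0.1049
turn 0.0148  shift x -8.70 y -42.18 z -0.17 cm
[ 0.5261045  -0.25118318  0.14825934] -6.601014159689582
```

Emit:
{"method": "move_arm", "body": {"commands": [[-0.8,-4,0,0.0128,2],[-1.05,-5,0,0,2],[-1.05,-5,0,0,2],[-1.05,-5,0,0,2],[-1.05,-5,0,0,2],[-1.05,-5,0,0,2],[-1.05,-5,0,0,2],[-1.05,-5,0,0,2]]}}

```text
time: 25.55
ee_pos: [0.4943, 0.1473, 0.1482]
ee_rot: [0.998, -0.064, -0.0, 0.0]
ft_force: [0.7, -0.3, -0.3]
finger_gap: 0.364
```

Emit:
{"method": "move_arm", "body": {"commands": [[-0.55,-3.18,0,0,2],[0,0,0,0,2],[0,0,3,0,2],[0,0,3,0,2],[0,0,0,0,2],[0,0,0,0,2]]}}

```text
time: 26.3
ee_pos: [0.4939, 0.1776, 0.0894]
ee_rot: [0.998, -0.064, 0.0, 0.0]
ft_force: [0.3, 0.4, -0.9]
finger_gap: 0.368
```

```bash
python3 held.py corn w12.png; python3 -c "
from plan import *
s=sensors.read_state();b=PLACE['corn'];leg(s['ee_pos'],yaw(s['ee_rot']),(*b[:2],.0495),b[2])"
```

```text
0.3680197420211323 [ 0.27543843  0.38493425 -0.87852971]
stick px 1314 far tip row 13
stick yaw -7.38 lateral at TCP (world y, mm) -0.5 far tip x-TCP 0.1048
turn 0.0015  shift x 0.05 y -0.08 z -6.06 cm
[0.49392219 0.17755144 0.08938548] -7.365444981835102
turn 0.0015  shift x 0.02 y -0.05 z 4.03 cm
```

Emit:
{"method": "move_arm", "body": {"commands": [[0.02,-0.1,1.5,0,2],[0,0,1.2,0,2],[0,0,0.6,0,2],[0,0,0.4,0,2],[0,0,0.2,0,2],[0,0,0.12,0,2],[0,0,0,0,2],[0,0,0,0,2]]}}

```text
time: 27.35
ee_pos: [0.494, 0.179, 0.0495]
ee_rot: [0.998, -0.064, 0.0, -0.0]
ft_force: [-2.8, -1.1, 9.0]
finger_gap: 0.364
```

```bash
python3 held.py corn w13.png
```

```text
0.3642052134744652 [-2.77346348 -1.13863818  9.03467425]
stick px 2166 far tip row 13
stick yaw -3.93 lateral at TCP (world y, mm) -5.8 far tip x-TCP 0.1048
turn 0.0021  shift x 0.06 y 0.06 z -10.05 cm
[0.49399195 0.1790193  0.0494887 ] -7.332520492104815
```

View pics/w13.png

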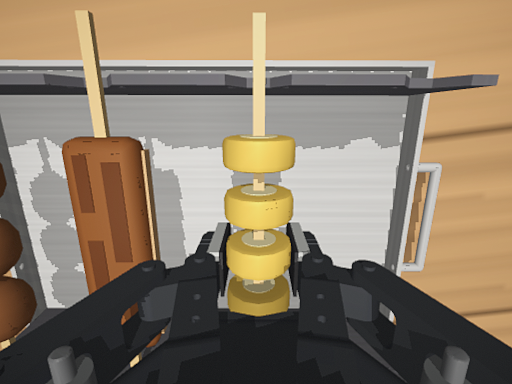

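The corn stick (u≈259) is in the third notch and the eel is seated next to it. Release the corn and go to the leek.

Emit:
{"method": "move_arm", "body": {"commands": [[0,0,0,0,3.5],[0,0,0,0,4],[0,0,0,0,4.5],[0,0,0,0,5],[0,0,0,0,5],[0,0,-1,0,5],[0,0,-3,0,5],[0,0,-4,0,5]]}}

```text
time: 28.4
ee_pos: [0.4933, 0.1788, 0.1295]
ee_rot: [0.998, -0.064, -0.001, 0.0]
ft_force: [0.5, 0.5, -0.1]
finger_gap: 0.584
```

Emit:
{"method": "move_arm", "body": {"commands": [[0,0,-2,0,6],[0,0,0,0,6]]}}

```text
time: 28.65
ee_pos: [0.4951, 0.1794, 0.1508]
ee_rot: [0.998, -0.064, 0.002, -0.001]
ft_force: [-0.9, -0.3, -0.9]
finger_gap: 0.703
```

```bash
python3 -c "
from plan import *
plans('leek')"
```

```text
[0.4951 0.1794 0.1508] -7.33
turn 0.0395  shift x 10.38 y 50.91 z 0.08 cm
turn 0.0000  shift x 0.00 y 0.00 z 10.10 cm
turn -0.0375  shift x -8.51 y -44.15 z -0.00 cm
turn 0.0000  shift x 0.00 y 0.00 z 10.10 cm
```

Emit:
{"method": "move_arm", "body": {"commands": [[0,0,0,0.0395,6],[1.04,5.09,0,0,6],[1.04,5.09,0,0,6],[1.04,5.09,0,0,6],[1.04,5.09,0,0,6],[1.04,5.09,0,0,6],[1.04,5.09,0,0,6],[1.04,5.09,0,0,6]]}}

```text
time: 29.65
ee_pos: [0.5056, -0.186, 0.1478]
ee_rot: [0.996, -0.084, -0.001, -0.0]
ft_force: [1.2, 0.7, -0.4]
finger_gap: 0.704
```

Emit:
{"method": "move_arm", "body": {"commands": [[1.04,5.09,0,0,6],[1.04,5.09,0,0,6],[1.04,5.09,0,0,6],[0,0,0,0,6],[0,0,2.5,0,6],[0,0,2.5,0,6],[0,0,0,0,6],[0,0,0,0,6]]}}

```text
time: 30.65
ee_pos: [0.5118, -0.3397, 0.099]
ee_rot: [0.997, -0.083, -0.0, -0.0]
ft_force: [0.8, 0.5, 0.4]
finger_gap: 0.703
```

```bash
python3 -c "
from plan import *
from fit import plane
s,c,P=shot('wrist','w14.png');a=PICK['leek'];leg(s['ee_pos'],yaw(s['ee_rot']),(*a[:2],.049),a[2])"; python3 held.py leek w14b.png
```

```text
turn 0.0006  shift x 0.07 y 0.01 z 5.00 cm
0.702148563333177 [ 0.65537505  0.02813479 -0.39211257]
stick px 0 far tip row None
turn -0.0371  shift x -8.47 y -44.17 z -5.05 cm
[ 0.51208306 -0.34004823  0.09950826] -9.573683487068797
```

View pics/w14.png

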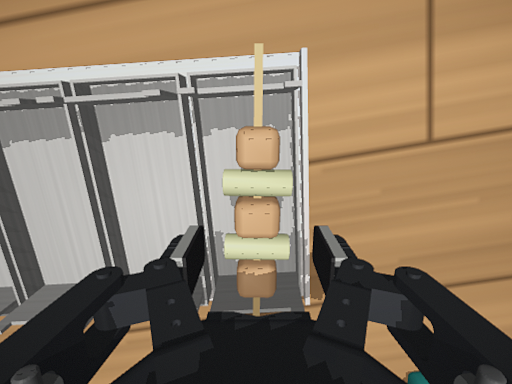

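The leek skewer is centred (u≈258) with its middle block at (257,217), right under the TCP. Grip it.

Emit:
{"method": "move_arm", "body": {"commands": [[0.05,0,2,0,6],[0,0,1.5,0,6],[0,0,1.2,0,6],[0,0,0.3,0,6],[0,0,0,0,6],[0,0,0,0,2],[0,0,0,0,2],[0,0,0,0,2]]}}

```text
time: 31.75
ee_pos: [0.5124, -0.3405, 0.0493]
ee_rot: [0.996, -0.084, 0.0, 0.0]
ft_force: [0.2, -0.2, 4.3]
finger_gap: 0.345
```

Emit:
{"method": "move_arm", "body": {"commands": [[0,0,0,0,2],[0,0,0,0,2],[0,0,0,0,2]]}}

```text
time: 32.12
ee_pos: [0.5124, -0.3405, 0.0492]
ee_rot: [0.996, -0.084, 0.0, 0.0]
ft_force: [-1.3, 0.2, 6.6]
finger_gap: 0.342
```

Emit:
{"method": "move_arm", "body": {"commands": [[0,0,-0.5,0,2],[0,0,-1.5,0,2],[0,0,-2.5,0,2],[0,0,-2.5,0,2],[0,0,-2,0,2],[0,0,-1,0,2],[0,0,0,0,2],[0,0,0,0,2]]}}

```text
time: 33.12
ee_pos: [0.5117, -0.34, 0.148]
ee_rot: [0.996, -0.084, -0.0, -0.0]
ft_force: [-0.5, -1.1, -1.4]
finger_gap: 0.344
```

```bash
python3 held.py leek w15.png
```

```text
0.34408627787089074 [-0.51823951 -1.07168112 -1.40437999]
stick px 1254 far tip row 14
stick yaw -9.56 lateral at TCP (world y, mm) -0.9 far tip x-TCP 0.1038
turn -0.0375  shift x -8.42 y -44.17 z -0.20 cm
[ 0.51165538 -0.34001674  0.14799432] -9.600166898400087
```

Emit:
{"method": "move_arm", "body": {"commands": [[0,0,0,-0.0375,2],[-0.94,-4.9,0,0,2],[-0.94,-4.9,0,0,2],[-0.94,-4.9,0,0,2],[-0.94,-4.9,0,0,2],[-0.94,-4.9,0,0,2],[-0.94,-4.9,0,0,2],[-0.94,-4.9,0,0,2]]}}

```text
time: 34.17
ee_pos: [0.491, 0.0099, 0.1485]
ee_rot: [0.998, -0.064, -0.0, -0.0]
ft_force: [0.4, 0.3, -0.3]
finger_gap: 0.343
```

Emit:
{"method": "move_arm", "body": {"commands": [[-0.94,-4.9,0,0,2],[-0.9,-4.97,0,0,2],[0,0,0,0,2],[0,0,3,0,2],[0,0,3,0,2],[0,0,0,0,2],[0,0,0,0,2]]}}

```text
time: 35.05
ee_pos: [0.4863, 0.1081, 0.0893]
ee_rot: [0.998, -0.065, 0.0, 0.0]
ft_force: [1.0, -0.5, -0.1]
finger_gap: 0.346
```

```bash
python3 held.py leek w16.png; python3 -c "
from plan import *
s=sensors.read_state();b=PLACE['leek'];leg(s['ee_pos'],yaw(s['ee_rot']),(*b[:2],.0493),b[2])"
```

```text
0.3464835159851619 [ 0.98072879 -0.45133034 -0.10372843]
stick px 1256 far tip row 14
stick yaw -7.4 lateral at TCP (world y, mm) -0.9 far tip x-TCP 0.1043
turn -0.0001  shift x -0.10 y -0.07 z -6.07 cm
[0.48627802 0.10810752 0.08928212] -7.458542912763467
turn -0.0002  shift x -0.13 y -0.04 z 4.04 cm
```

Emit:
{"method": "move_arm", "body": {"commands": [[-0.1,-0.12,1.5,0,2],[0,0,1.2,0,2],[0,0,0.6,0,2],[0,0,0.4,0,2],[0,0,0.2,0,2],[0,0,0.12,0,2],[0,0,0,0,2],[0,0,0,0,2]]}}

```text
time: 36.1
ee_pos: [0.4851, 0.1099, 0.0492]
ee_rot: [0.998, -0.065, 0.0, -0.0]
ft_force: [-3.6, 0.1, 7.6]
finger_gap: 0.34
```

```bash
python3 held.py leek w17.png
```

```text
0.33951777967486063 [-3.62024734  0.09677822  7.61467959]
stick px 2109 far tip row 14
stick yaw -4.3 lateral at TCP (world y, mm) -5.5 far tip x-TCP 0.1043
turn 0.0001  shift x 0.05 y 0.10 z -10.08 cm
[0.4850671  0.10993388 0.04919358] -7.445709153762427
```

View pics/w17.png

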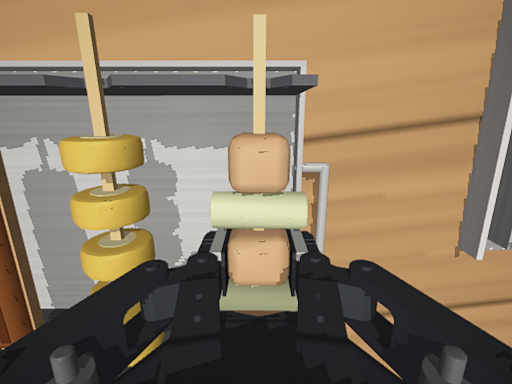

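The leek stick (u≈259) is in the fourth notch, with the corn seated beside it. Release, rise, and check all four by numbers, since the picture budget is used up.

Emit:
{"method": "move_arm", "body": {"commands": [[0,0,0,0,3.4],[0,0,0,0,4],[0,0,0,0,4.5],[0,0,0,0,5],[0,0,0,0,5],[0,0,-1,0,5],[0,0,-3,0,5],[0,0,-4,0,5]]}}

```text
time: 37.15
ee_pos: [0.4844, 0.1098, 0.1293]
ee_rot: [0.998, -0.065, -0.001, 0.0]
ft_force: [0.5, -0.4, -0.2]
finger_gap: 0.587
```

Emit:
{"method": "move_arm", "body": {"commands": [[1,-3,-4,0,6],[1,-4,-4,0,6],[1,-4,-5,0,6],[0,0,-4,0,6],[0,0,0,0,6],[0,0,0,0,6],[0,0,0,0,6]]}}

```text
time: 38.02
ee_pos: [0.5277, 0.2132, 0.2956]
ee_rot: [0.998, -0.065, -0.001, 0.0]
ft_force: [-0.1, -0.0, -0.0]
finger_gap: 0.7
```

```bash
python3 - <<'E'
from fit import *
st,c,P=shot('wrist','w18.png'); print(st['ee_pos'])
C=np.array([.499,.213]);a=np.radians(-7.45);X=np.array([np.cos(a),np.sin(a)]);Y=np.array([-np.sin(a),np.cos(a)])
x=(P[...,:2]-C)@X; y=(P[...,:2]-C)@Y; z=P[...,2]
hsv=cv2.cvtColor(c['image'],cv2.COLOR_RGB2HSV); sat=hsv[...,1]>50
for n,yc in zip(('mb','eel','corn','leek'),(105,35,-35,-105)):
    yc/=1000; o=[n]
    for lo,hi in ((-.125,-.087),(-.072,-.06),(.06,.072),(.087,.105)):
        m=(abs(y-yc)<.02)&(x>lo)&(x<hi)&(z>.045)&(z<.09)&sat
        o.append((int(m.sum()),(1000*np.median(y[m])).round(1) if m.any() else None,(1000*np.median(z[m])).round(1) if m.any() else None))
    m=(abs(y-yc)<.025)&(abs(x)<.06)&(z>.05)&sat
    m2=(abs(y-yc)<.02)&(z>.045)&(z<.09)&sat&(abs(x)<.13)
    print(*o,'food x',(1000*np.percentile(x[m],[1,99])).round(),'ymid',(1000*np.median(y[m])).round(1),'rgb',np.median(c['image'][m],0),'ends',(1000*np.percentile(x[m2],[0,100])).round())
E
```

```text
[0.52771285 0.21317507 0.29555476]
mb (0, None, None) (9, np.float64(105.2), np.float64(59.2)) (36, np.float64(104.0), np.float64(58.9)) (61, np.float64(103.3), np.float64(59.0)) food x [-55.  56.] ymid 101.9 rgb [132.5  84.   50. ] ends [-65. 106.]
eel (125, np.float64(34.6), np.float64(59.3)) (27, np.float64(34.2), np.float64(59.5)) (36, np.float64(34.7), np.float64(59.3)) (57, np.float64(34.6), np.float64(59.1)) food x [-52.  55.] ymid 35.9 rgb [119.  74.  43.] ends [-126.  105.]
corn (122, np.float64(-35.4), np.float64(59.3)) (25, np.float64(-36.0), np.float64(59.3)) (34, np.float64(-35.0), np.float64(58.7)) (58, np.float64(-35.3), np.float64(59.2)) food x [-54.  57.] ymid -36.1 rgb [168.  143.   73.5] ends [-127.  105.]
leek (0, None, None) (25, np.float64(-104.5), np.float64(59.6)) (40, np.float64(-104.6), np.float64(58.8)) (64, np.float64(-104.8), np.float64(59.1)) food x [-56.  58.] ymid -102.2 rgb [202. 172. 130.] ends [-79. 103.]
```

```bash
python3 -c "
from plant import job;print(job.hand_in())"
```

```text
the job is handed in; nothing more can be done
None
```

I moved all four skewers to the grill rack in their tray order (meatball, eel, corn, leek from left to right) and handed the job in at about 38 s. Each was lowered until it touched the notches (5–10 N) and only then released.

I made the last check from the wrist camera's depth image with the arm well clear:

- **Seating:** every stick's top measured 59–60 mm above the table, which matches a seated axis at 58 mm.
- **Position:** every stick lay within 2 mm of its notch centre (104, 35, −35 and −105 mm), and the food was well inside the plates (within about ±58 mm).
- **Not measured:** the fingers hid the grip ends of the meatball and leek skewers outside the near plate. I read their seating there just inside the plate instead.

No check failed. The stick-angle readout gave wrong values each time a skewer was down in the rack, because it was picking up the plate, so I ignored it there. I also viewed 16 pictures rather than the planned 12, so that final check was by numbers only.

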